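# Stage a fastener kit on its matching pads

## Task

Lay out the kit: stand the blue cup in the middle of the blue circle and let go, and only after that nest the orange cup inside it, upright and fully home. Also, at any point, set the white block square inside the white rectangle, its long side along the rectangle's long side, and stand the titanium screw on its head in the middle of the yellow hexagon. Leave the glass jar and the torque driver where they are, with everything else released and standing upright at the end.

Things in the scene. Friction and masses are not known exactly. Their poses are not given: they have to be found in the camera images.
- block_center (a point): glossy white delrin fixture block: base 70 (x) x 36 (y) x 24 high, with a 36 x 36 step on its middle to 36 total height; the 36 wide sides (+y and -y faces) are flat over the full height at the middle, for gripping. Point at its centre, 18 above its underside. x along its long side, z up. 0.1 kg (lengths in mm)
- screw_center (a point): grey titanium hex-head shoulder screw standing upright on its head: hex head 30 across flats and 12 high at the bottom, smooth shoulder 18 in diameter from 12 to 46 high, thread 12 to 14 in diameter from 46 to 62. Grip the shoulder above the head. Point on its axis 31 above its underside; z up. 0.085 kg (lengths in mm)
- blue_cup_center (a point): blue anodised aluminium tapered parts cup, open at the top: outer diameter 44 at the foot, widening to 62 at 40 high, straight from there to the rim at 55 high; wall 3, bottom 4 thick (inner diameter 56 at the mouth, about 40 at the inner floor). Point on its axis 27.5 above its underside; z up. 0.08 kg (lengths in mm)
- orange_cup_center (a point): orange anodised aluminium tapered parts cup, open at the top: outer diameter 31 at the foot, widening to 48 at 50 high, straight from there to the rim at 80 high; wall 3. Nested in the blue cup it stands on that cup's inner floor with 4 or more clearance all round, and 29 of it shows above the blue rim. Point on its axis 40 above its underside; z up. 0.08 kg (lengths in mm)
- pad_rect: fixed dark slate plate 104 (x) x 72 (y) x 6 with a white rectangle outline, 84 x 50 inside: the place of the white block. Origin at the centre of its underside, its flat top 6 above; x along the long side (lengths in mm)
- pad_hex: fixed dark slate plate 84 x 84 x 6 with a yellow hexagon outline, 46 across flats inside: the place of the screw. Origin at the centre of its underside, its flat top 6 above; z up (lengths in mm)
- pad_round: fixed dark slate plate 90 x 90 x 6 with a blue circle outline, 60 in diameter inside: the place of the blue cup. Origin at the centre of its underside, its flat top 6 above; z up (lengths in mm)
- jar_center (a point): bystander: squat closed clear glass jar of brass spacers with a steel lid, 72 in diameter and 54 high. Point on its axis 27 above its underside (lengths in mm)
- driver: bystander: black torque driver with a yellow band lying beyond the pads, handle 100 x 30 x 30 with a steel shank of diameter 8 reaching 120 from the origin along +x. Origin under the middle of the handle (lengths in mm)
Not all that is in view belongs to the job. Leave any brown or turquoise look-alike of the pad_rect alone.

How it is judged:
On the way, in this order (a step that is already met when the one before it is completed fails the run):
1. the blue cup stands upright on the blue circle, released (horizontal distance between blue_cup_center and pad_round below 0.012 m and z of blue_cup_center in the frame of pad_round between 0.0295 and 0.0375 m and angle between blue_cup_center's own z axis and vertical below 0.1 rad and contact force between the fingers and blue_cup below 0.1 N), for 0.2 s.
2. then the orange cup sits fully home in the blue cup (horizontal distance between blue_cup_center and pad_round below 0.012 m and z of blue_cup_center in the frame of pad_round between 0.0295 and 0.0375 m and angle between each of blue_cup_center, orange_cup_center's own z axis and vertical below 0.1 rad and horizontal distance between orange_cup_center and blue_cup_center below 0.008 m and z of orange_cup_center in the frame of blue_cup_center between 0.0125 and 0.0205 m), for 0.2 s.
At the end, for the whole second after the job is handed in: Block, screw, blue cup upright (0.1 rad), resting on own pads (4 mm), within 12 mm of outline centre, block along the rectangle (0.2 rad); orange cup upright, within 8 mm of the blue cup's axis, seated on its floor (4 mm); all at rest (0.02 m/s) (all of step 2 and horizontal distance between block_center and pad_rect below 0.012 m and z of block_center in the frame of pad_rect between 0.02 and 0.028 m and angle between each of block_center, screw_center's own z axis and vertical below 0.1 rad and angle between the x axis of block_center and the x axis of pad_rect, either way round below 0.2 rad and horizontal distance between screw_center and pad_hex below 0.012 m and z of screw_center in the frame of pad_hex between 0.033 and 0.041 m and linear speed of each of block, screw, blue_cup, orange_cup below 0.02 m/s); the robot touches nothing.
It fails at once if the glass jar is displaced by more than 20 mm (distance of jar_center from where it was at the start of the episode above 0.02 m).
It fails at once if the torque driver is displaced by more than 20 mm (distance of driver from where it was at the start of the episode above 0.02 m).
It also fails if it takes over 112 s, if anything falls off the work surface, if the arm or the gripper's body presses on something with over 40 N, if the wrist force passes 120 N, or if a joint passes its speed limit or range.

## Robot

A 6-joint arm with a two-finger parallel gripper is mounted at the origin on the work surface. World frame = base frame: x ahead of the robot, y to its left, z up, the work surface at z = 0. Lengths are in m, angles in rad, forces in N, time in s.
With the tool pointing down it reaches from about 0.275 to 0.775 m from the base axis. Payload 14.6 kg.
Tool frame: the origin (TCP) lies at the very end of the fingers, on their centre line; the grasp point (between the pads) lies 19 mm behind it; z points along the fingers, y is the line along which they close (so a half turn about z gives the same grasp; the last joint's range is limited). The gripper opens to 85 mm and grips with 20 to 120 N. Pads are 22 mm wide; open, the fingers measure 114 mm over their backs; the gripper's body (76 mm by 85 mm) begins 54 mm behind the grasp point. The pads swing forward as they close: fully open they stand 13 mm farther back than shut.
Start: joints at [-1.47, 0.263, -0.048, 1.259, 0, 1.415], TCP at [0.133, -0.508, 0.231] pointing down, gripper open.
Joint ranges: [-2.65, 2.65], [-0.89, 1.7], [-1.18, 1.37], [-2.13, 2.11], [-1.35, 1.29], [-3.14, 3.14]. Speed limits (rad/s): [1.89, 1.89, 2.57, 2.79, 3.14, 3.14].

## Interface

Orientations are given as a unit quaternion [w, x, y, z].
In Python, from bench import manip gives the robot as it stands.
- The arm moves only by the tool play_rows, never from a script. Its arguments are lists of equal length, an entry for each row: "fingers": the gripper command: -1 is shut, 1 is fully open, values between are in proportion; "delta_pos": the shift along the tool's x, y, z in mm, a list of three; "twist": the turn, a rotation vector about the tool's x, y, z in degrees, a list of three. A call has 1 to 8 rows; each row shifts and turns the commanded pose from where the row before left it, along the tool's axes as they then stand; what a row does not reach is not made up. A row lasts 1/8 s, in which the tool goes at most 62.5 mm and 10.7 degrees, less where a joint would pass 70% of its speed; a pose out of reach is approached as far as the arm can. A call is refused whole if a number of a shift passes 62.5 or a number of a turn 10.7, either way. A call with a gripper value outside its range is refused whole. The fingers move at their own pace and stop on an object; "force" is the grip in N (left out, the last holds). Time passes only in rows, so rows that do not move let the fingers close. It gives the time, the measured TCP pose, the force, the opening and the grip force at its end, in the units of the state.
- manip.get_obs(): the state, without advancing time (a new reading comes with each control period).
- manip.snapshot(name): name is "side" or "top" or "wrist"; returns a dict with "img" (420x560x3 uint8, red, green, blue), "depth" (420x560 float32, m along the optical axis (not along the pixel's ray), 0 where there is no reading), "fx", "fy", "cx", "cy" (pixels), "dist_coeffs" ([k1, k2, p1, p2, k3] as OpenCV has them; the pictures are not rectified), "origin" and "rotation" of the camera in the world. Camera axes: x right, y up, looking along -z (the intrinsics and any distortion apply to the point x, -y, -z); pixel columns grow to the right and rows downward; lengths in m; the calibration is good to about 2 mm. A picture is of the moment at which its call begins.
- manip.hand_in(): hands the job in; it is judged then, once.
The state is a dict: "time_s": time; "joints": joint angles; "qvel": joint speeds; "effort": joint torques, N m; "eef_pos": TCP position; "eef_rot": TCP orientation; "force": force on the tool from outside, world axes, zero at the start; "wrist_torque": the same for the moment, N m; "grip_width": finger opening in m; "finger_force": force on a finger pad.
Only numpy, scipy, OpenCV 4.12 (cv2) and the standard library are available. Lean on these libraries where they do the work, as an engineer would, in place of code of your own. Each camera call takes 0.05 s, during which the arm holds its last target. There are 200 camera calls.

## Working session

There is one attempt and no reset: what is moved stays moved. The work goes in short steps, Python scripts to look and compute and a tool call to move; the robot and the scene stay as the last step left them, time stands still between calls to the robot, and variables do not carry over. Pictures are saved under pics/ and viewed, at most 14 in all, crops included, and the job is handed in when it is done.

Besides the shell and the picture viewer there is one more tool, called after "Request:" as name(argument=value, ...) on one line, values as JSON. play_rows: Moves the arm, as the interface text tells. Its arguments: {"type":"object","properties":{"fingers":{"type":"array"},"delta_pos":{"type":"array"},"twist":{"type":"array"},"force":{"type":"number"}},"required":["fingers","delta_pos","twist"]}

```bash
ls; mkdir -p pics
cat > h.py <<'E'
import numpy as np, cv2
from bench import manip
def snap(n,save=None):
    s=manip.snapshot(n)
    if save: cv2.imwrite('pics/'+save,cv2.cvtColor(s['img'],cv2.COLOR_RGB2BGR))
    return s
def ray(s,px):
    K=np.array([[s['fx'],0,s['cx']],[0,s['fy'],s['cy']],[0,0,1]],float)
    p=cv2.undistortPoints(np.array(px,float).reshape(-1,1,2),K,np.array(s['dist_coeffs'],float)).reshape(-1,2)
    d=np.c_[p[:,0],-p[:,1],-np.ones(len(p))]
    return np.array(s['origin']),d@np.array(s['rotation']).T
def onz(s,px,z):
    o,d=ray(s,px); return o+d*((z-o[2])/d[:,2])[:,None]
def cloud(s):
    h,w=s['depth'].shape; u,v=np.meshgrid(np.arange(w),np.arange(h))
    o,d=ray(s,np.c_[u.ravel(),v.ravel()])
    return (o+d*s['depth'].reshape(-1,1)).reshape(h,w,3)
E
python3 - <<'E'
from h import *
for n in ['top','side']:
    s=snap(n,n+'0.png'); np.savez('pics/%s0.npz'%n,**s); print(n,s['origin'],np.round(s['rotation'],3).tolist(),s['fx'],s['dist_coeffs'],s['depth'].max())
print(manip.get_obs())
E
```

```text
pics
top [0.39529782 0.05095486 1.15692365] [-0.7, -0.058, 0.072, 0.708] 536.3219443700594 [-0.00501564  0.          0.          0.          0.        ] 2.1169019
side [0.2451746  0.73259776 0.6569921 ] [-0.217, -0.106, 0.43, 0.87] 415.54072083620594 [-0.08223554  0.          0.          0.          0.        ] 3.3124633
{'time_s': 0.1, 'joints': array([-1.47026975e+00,  2.63505425e-01, -4.88418157e-02,  1.25942231e+00,
       -3.19529682e-06,  1.41551835e+00]), 'qvel': array([-9.80331313e-04, -1.11803407e-04,  1.34172332e-03, -1.15255412e-03,
        2.63001452e-04,  5.87889891e-05]), 'effort': array([ 4.42332719e-03, -6.38575816e+01,  3.85061610e+01,  9.95133771e-03,
       -3.45960086e-05,  2.56637992e-05]), 'eef_pos': array([ 0.13281841, -0.50767368,  0.23086909]), 'eef_rot': array([-4.86471291e-04,  9.91831531e-01,  1.27553819e-01,  1.17225723e-05]), 'force': array([-0.20437728,  0.32110489, -0.67283677]), 'wrist_torque': array([0.03620158, 0.00066935, 0.04030099]), 'finger_force': 0.0, 'grip_width': 0.08543207358365879}
```

```bash
python3 - <<'E'
t=open('h.py').read()
t=t.replace("d@np.array(s['rotation']).T","R.from_quat(np.array(s['rotation'])[[1,2,3,0]]).apply(d)").replace("import numpy as np, cv2","import numpy as np, cv2\nfrom scipy.spatial.transform import Rotation as R")
open('h.py','w').write(t)
E
python3 - <<'E'
from h import *
s=np.load('pics/top0.npz'); c=cloud(s); print(c[::100,::100].round(3).tolist())
E
```

```text
[[[1.534, 1.084, -0.745], [1.536, 0.704, -0.75], [1.535, 0.318, -0.749], [1.534, -0.069, -0.749], [1.531, -0.459, -0.744], [1.53, -0.851, -0.743]], [[0.828, 0.64, 0.036], [0.841, 0.435, -0.002], [0.84, 0.21, -0.002], [0.838, -0.018, -0.001], [0.837, -0.246, 0.001], [0.835, -0.476, 0.001]], [[0.613, 0.64, -0.001], [0.601, 0.406, 0.054], [0.608, 0.205, 0.007], [0.606, -0.013, 0.007], [0.604, -0.232, 0.006], [0.603, -0.455, 0.002]], [[0.399, 0.622, 0.001], [0.396, 0.412, 0.002], [0.394, 0.203, -0.001], [0.391, -0.009, 0.003], [0.388, -0.222, 0.003], [0.386, -0.437, 0.0]], [[0.198, 0.605, 0.001], [0.196, 0.403, 0.001], [0.192, 0.2, -0.001], [0.276, 0.018, 0.485], [0.299, -0.07, 0.625], [0.31, -0.139, 0.691]]]
```

View pics/top0.png

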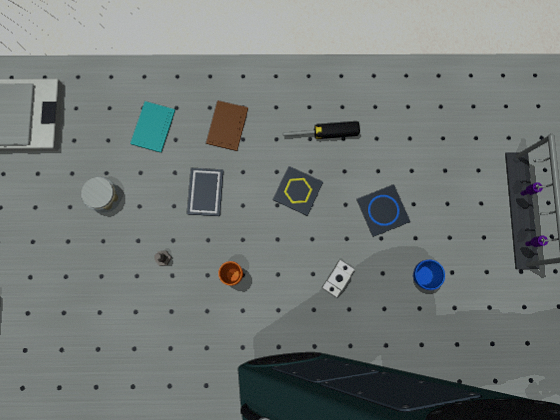

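View pics/side0.png

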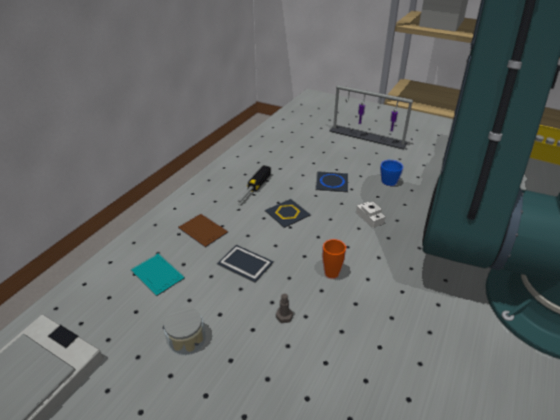

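The top view shows every part: the blue cup at (429,275), orange cup (231,273), screw (164,258), block (339,278), rectangle pad (205,191), hexagon pad (298,190), circle pad (384,210) and jar (100,194). The side view agrees.

```bash
cat > m.py <<'E'
from h import *
s=dict(np.load('pics/top0.npz')); hsv=cv2.cvtColor(s['img'],cv2.COLOR_RGB2HSV); c=cloud(s)
H,S,V=[hsv[...,i].astype(int) for i in range(3)]
def win(m,x,y,r):
    w=np.zeros(m.shape,bool); w[y-r:y+r,x-r:x+r]=1; return (m&w).astype(np.uint8)
def pts(m): v,u=np.nonzero(m); return np.c_[u,v].astype(float)
def ctr(m):
    k=max(cv2.findContours(m,cv2.RETR_EXTERNAL,cv2.CHAIN_APPROX_NONE)[0],key=cv2.contourArea); return k.reshape(-1,2).astype(float)
def rectw(m,z):
    w=onz(s,ctr(m),z)[:,:2]; r=cv2.minAreaRect((w*1000).astype(np.float32)); return r
blue=(H>95)&(H<130)&(S>120); org=(H<20)&(S>120); yel=(H>20)&(H<35)&(S>100)
for n,m,z in [('round',win(blue,384,210,30),.006),('hex',win(yel,298,190,30),.006)]:
    print(n,[np.round(v,1) for v in cv2.minEnclosingCircle((onz(s,ctr(m),z)[:,:2]*1000).astype(np.float32))])
for n,m,z in [('blue',win(blue,429,275,25),.055),('orange',win(org,231,273,25),.08)]:
    # rim = points near the rim height
    p=c[m>0]; q=p[np.abs(p[:,2]-z)<.006]; print(n,np.percentile(p[:,2],[5,95]).round(3),len(q),[np.round(v,1) for v in cv2.minEnclosingCircle((q[:,:2]*1000).astype(np.float32))],
      [np.round(v,1) for v in cv2.minEnclosingCircle((onz(s,ctr(m),z)[:,:2]*1000).astype(np.float32))])
wh=(S<40)&(V>200)
print('rect',rectw(win(wh,205,191,35),.006))
m=win(wh,339,278,24); print('block',rectw(m,.024))
p=c[254:302,315:363].reshape(-1,3); 
for lo,hi in [(.018,.05),(.031,.05)]:
    q=p[(p[:,2]>lo)&(p[:,2]<hi)]; print(len(q),cv2.minAreaRect((q[:,:2]*1000).astype(np.float32)))
p=c[240:275,145:185].reshape(-1,3)
for lo,hi in [(.008,.02),(.025,.08),(.05,.08)]:
    q=p[(p[:,2]>lo)&(p[:,2]<hi)]; print('screw',len(q),q.mean(0).round(4) if len(q) else '',q.min(0).round(3),q.max(0).round(3))
p=c[165:225,70:130].reshape(-1,3);q=p[p[:,2]>.045];print('jar',q.mean(0),np.ptp(q,0))
p=c[110:150,275:370].reshape(-1,3);q=p[p[:,2]>.006];print('drv',q.min(0),q.max(0))
E
python3 m.py
```

```text
round [array([ 582.6, -194.4]), np.float64(35.3)]
hex [array([627.7,  -7.6]), np.float64(31.0)]
blue [0.002 0.057] 175 [array([ 440.1, -272.4]), np.float64(31.2)] [array([ 439.1, -271.5]), np.float64(33.0)]
orange [0.002 0.082] 107 [array([446.6, 133.8]), np.float64(23.6)] [array([445.9, 132.3]), np.float64(25.2)]Traceback (most recent call last):
  File "m.py", line 19, in <module>
    print('rect',rectw(win(wh,205,191,35),.006))
                 ~~~~~^^^^^^^^^^^^^^^^^^^^^^^^^
  File "m.py", line 10, in rectw
    w=onz(s,ctr(m),z)[:,:2]; r=cv2.minAreaRect((w*1000).astype(np.float32)); return r
            ~~~^^^
  File "m.py", line 8, in ctr
    k=max(cv2.findContours(m,cv2.RETR_EXTERNAL,cv2.CHAIN_APPROX_NONE)[0],key=cv2.contourArea); return k.reshape(-1,2).astype(float)
ValueError: max() iterable argument is empty
```

```bash
sed -i 's/wh=(S<40)&(V>200)/print(hsv[191,180:235,2],hsv[278,320:360,2]); wh=(S<60)\&(V>175)/' m.py; python3 m.py
```

```text
round [array([ 582.6, -194.4]), np.float64(35.3)]
hex [array([627.7,  -7.6]), np.float64(31.0)]
blue [0.002 0.057] 175 [array([ 440.1, -272.4]), np.float64(31.2)] [array([ 439.1, -271.5]), np.float64(33.0)]
orange [0.002 0.082] 107 [array([446.6, 133.8]), np.float64(23.6)] [array([445.9, 132.3]), np.float64(25.2)]
[127 129 127 127 124 128 128 126 102  81  80 119 176 141  94  80  84  85
  81  84  81  86  84  81  84  83  81  85  83  84  80  79  81  82  81  75
 144 187 139  86  81  44 109 134 129 129 131 131 129 130 131 131 131 128
 131] [128 126 131 128 129 130 129  98 114 174 188 186 187 184 190 124  49  37
  37  41  40  37  54 163 185 183 181 182 183 119  56  99 113 111 110 110
 109 111 113 111]
rect ((669.9715576171875, 173.92384338378906), (15.560620307922363, 2.2268826961517334), 81.20796203613281)
block ((442.7666931152344, -94.36650848388672), (33.50954818725586, 49.56462860107422), 57.37378692626953)
592 ((435.89996337890625, -87.80908203125), (36.33574676513672, 69.66893005371094), 55.95055389404297)
305 ((436.9499206542969, -88.66075134277344), (36.09952926635742, 38.17141342163086), 56.142730712890625)
screw 101 [0.4821 0.2793 0.0127] [0.468 0.246 0.008] [0.499 0.3   0.02 ]
screw 84 [0.4823 0.2804 0.0509] [0.475 0.274 0.025] [0.492 0.289 0.066]
screw 45 [0.4829 0.2818 0.0605] [0.477 0.274 0.051] [0.489 0.289 0.066]
jar [0.61275482 0.40632996 0.07270732] [0.25621444 0.39567281 1.1118161 ]
drv [ 0.39529782 -0.17004084  0.00601143] [0.811582   0.05095486 1.15692365]
```

```bash
cat > m2.py <<'E'
import io,contextlib
with contextlib.redirect_stdout(io.StringIO()):
    from m import *
wh=(S<60)&(V>138)
n,l,st,_=cv2.connectedComponentsWithStats(win(wh,205,191,24),connectivity=8)
i=1+np.argmax(st[1:,4]); print('rect',rectw((l==i).astype(np.uint8),.006),st[i])
for n,(x,y) in dict(rect=(205,191),hex=(298,190),rnd=(384,210)).items():
    m=win(V<112,x,y,32); m=cv2.morphologyEx(m,cv2.MORPH_CLOSE,np.ones((9,9)))
    m=cv2.morphologyEx(m,cv2.MORPH_OPEN,np.ones((5,5)))
    print(n,rectw(m,.006))
q=c[165:225,70:130].reshape(-1,3);q=q[(q[:,2]>.045)&(q[:,2]<.07)];print('jar',q.mean(0),np.ptp(q,0))
E
python3 m2.py
cat > go.py <<'E'
import sys; from h import *
x,y,z,yaw=map(float,sys.argv[1:5]); o=manip.get_obs()
M=R.from_quat(np.array(o['eef_rot'])[[1,2,3,0]]); X=M.as_matrix()[:,0]; th=np.degrees(np.arctan2(X[1],X[0]))
t=(th-yaw+180)%360-180
Mn=R.from_euler('z',yaw,degrees=True)*R.from_quat([1,0,0,0])
e=np.array([x,y,z])-o['eef_pos']*1000
print('yaw',th.round(2),'turn z',t.round(2),'tilt',np.degrees(np.arccos(-M.as_matrix()[2,2])).round(2),'tool shift after turn',Mn.inv().apply(e).round(1),'pos',(o['eef_pos']*1000).round(1),'t',o['time_s'])
E
python3 go.py 440 -272 200 90
```

```text
rect ((627.3156127929688, 195.2423858642578), (58.437679290771484, 92.42359161376953), 86.08678436279297) [190 170  30  43 245]
rect ((626.6790161132812, 194.6566619873047), (75.3692398071289, 107.16304779052734), 86.04300689697266)
hex ((629.0428466796875, -8.384529113769531), (95.8082046508789, 100.4400405883789), 76.1914291381836)
rnd ((578.27099609375, -200.08802795410156), (104.49796295166016, 101.50103759765625), 21.439464569091797)
jar [0.61653449 0.41250681 0.05386231] [0.06884111 0.06697501 0.01542241]
yaw 14.66 turn z -75.34 tilt 0.06 tool shift after turn [235.7 307.2  30.9] pos [ 132.8 -507.7  230.9] t 0.1
```

Request:
play_rows(fingers=[1, 1, 1, 1, 1, 1, 1, 1], delta_pos=[[0, 0, 0], [0, 0, 0], [0, 0, 0], [0, 0, 0], [0, 0, 0], [0, 0, 0], [0, 0, 0], [33, 43, 4]], twist=[[0, 0, -10.7], [0, 0, -10.7], [0, 0, -10.7], [0, 0, -10.7], [0, 0, -10.7], [0, 0, -10.7], [0, 0, -10.7], [0, 0, 0]])

```text
time_s: 1.1
eef_pos: [0.1752, -0.4763, 0.2267]
eef_rot: [-0.0, 0.71, 0.705, -0.0]
force: [1.1, 0.2, -0.0]
grip_width: 0.0857
finger_force: 0.0
```

Request:
play_rows(fingers=[1, 1, 1, 1, 1, 1, 1, 1], delta_pos=[[34, 44, 4], [34, 44, 4], [34, 44, 4], [34, 44, 4], [34, 44, 4], [34, 44, 4], [0, 0, 0], [0, 0, 0]], twist=[[0, 0, 0], [0, 0, 0], [0, 0, 0], [0, 0, 0], [0, 0, 0], [0, 0, 0], [0, 0, 0], [0, 0, 0]])

```text
time_s: 2.1
eef_pos: [0.4414, -0.2733, 0.2031]
eef_rot: [-0.0, 0.71, 0.705, -0.0]
force: [-0.0, 0.2, 0.1]
grip_width: 0.0852
finger_force: 0.0
```

```bash
python3 go.py 440 -272 25 90
python3 - <<'E'
from h import *
s=snap('wrist','w1.png'); np.savez('pics/w1.npz',**s); print(s['origin'],s['fx'])
E
```

```text
yaw 89.59 turn z -0.41 tilt 0.04 tool shift after turn [  1.3  -1.4 178.1] pos [ 441.4 -273.3  203.1] t 2.1
[ 0.44216049 -0.19472233  0.34567381] 324.3062331346456
```

View pics/w1.png

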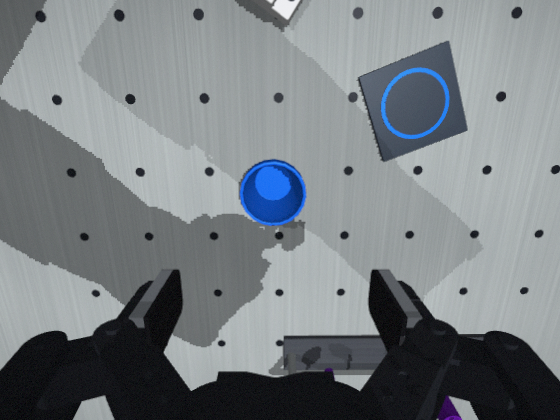

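The wrist view shows the blue cup at (272,192) and the circle at (414,103), so I'll measure both from it.

```bash
cat > wm.py <<'E'
from h import *
def comps(s,m,z,amin=60):
    n,l,st,ce=cv2.connectedComponentsWithStats(m.astype(np.uint8))
    for i in range(1,n):
        if st[i,4]<amin: continue
        k=max(cv2.findContours((l==i).astype(np.uint8),cv2.RETR_EXTERNAL,cv2.CHAIN_APPROX_NONE)[0],key=len).reshape(-1,2).astype(float)
        w=(onz(s,k,z)[:,:2]*1000).astype(np.float32)
        e=cv2.fitEllipse(w); a=cv2.minAreaRect(w)
        print(ce[i].round(),st[i,4],'ell',np.round(e[0],1),np.round(e[1],1),'rect',np.round(a[0],1),np.round(a[1],1),round(a[2],1))
def hsvm(s,h0,h1,smin):
    q=cv2.cvtColor(s['img'],cv2.COLOR_RGB2HSV); return (q[...,0]>=h0)&(q[...,0]<=h1)&(q[...,1]>=smin)
E
python3 - <<'E'
from wm import *
s=dict(np.load('pics/w1.npz')); m=hsvm(s,95,128,130)
comps(s,m,.006,200); comps(s,m,.055,200)
c=cloud(s); q=c[m]; q=q[(abs(q[:,2]-.055)<.004)]*1000; print(q.min(0),q.max(0),q[:,:2].min(0)/2+q[:,:2].max(0)/2)
q=c[m]; q=q[abs(q[:,2]-.006)<.005]; print(np.median(q[:,2]))
E
```

```text
[414. 102.] 983 ell [ 581.8 -194.5] [67.6 67.8] rect [ 582.2 -194.4] [67.8 68.1] 5.2
[273. 192.] 3431 ell [ 438.9 -286. ] [70.5 73.1] rect [ 439.1 -286.4] [71.9 72.3] 44.2
[414. 102.] 983 ell [ 561.6 -194.6] [57.8 58. ] rect [ 562.  -194.5] [58.  58.2] 5.2
[273. 192.] 3431 ell [ 439.4 -272.9] [60.3 62.6] rect [ 439.5 -273.2] [61.5 61.9] 44.2
[ 409.14941341 -304.58781612   51.13385553] [ 469.55927802 -243.14408157   57.10092512] [ 439.35434571 -273.86594884]
0.0050063690223923485
```

Request:
play_rows(fingers=[1, 1, 1, 1, 1, 0.3, 0.3, 0.3], delta_pos=[[0, -2, 50], [0, 0, 50], [0, 0, 50], [0, 0, 28], [0, 0, 0], [0, 0, 0], [0, 0, 0], [0, 0, 0]], twist=[[0, 0, 0], [0, 0, 0], [0, 0, 0], [0, 0, 0], [0, 0, 0], [0, 0, 0], [0, 0, 0], [0, 0, 0]], force=35)

```text
time_s: 3.15
eef_pos: [0.4402, -0.2743, 0.0271]
eef_rot: [0.001, 0.71, 0.704, -0.0]
force: [-3.3, -0.1, 7.5]
grip_width: 0.0599
finger_force: 36.5
```

Request:
play_rows(fingers=[-1, -1, -1, -1], delta_pos=[[0, 0, 0], [0, 0, 0], [0, 0, 0], [0, 0, 0]], twist=[[0, 0, 0], [0, 0, 0], [0, 0, 0], [0, 0, 0]])

```text
time_s: 3.65
eef_pos: [0.4402, -0.2743, 0.027]
eef_rot: [0.001, 0.71, 0.704, -0.0]
force: [-3.5, -1.1, 7.1]
grip_width: 0.0596
finger_force: 36.5
```

```bash
python3 go.py 582 -194.5 100 89.59
```

```text
yaw 89.53 turn z -0.06 tilt 0.17 tool shift after turn [ 80.8 141.3 -73. ] pos [ 440.2 -274.3   27. ] t 3.65
```

Request:
play_rows(fingers=[-1, -1, -1, -1, -1, -1, -1, -1], delta_pos=[[0, 0, -25], [0, 0, -50], [20, 35, 0], [20, 35, 0], [20, 35, 0], [21, 36, 0], [0, 0, 0], [0, 0, 0]], twist=[[0, 0, 0], [0, 0, 0], [0, 0, 0], [0, 0, 0], [0, 0, 0], [0, 0, 0], [0, 0, 0], [0, 0, 0]])

```text
time_s: 4.65
eef_pos: [0.5811, -0.1936, 0.101]
eef_rot: [0.0, 0.71, 0.704, 0.0]
force: [-1.1, -0.6, -0.5]
grip_width: 0.0601
finger_force: 38.9
```

```bash
python3 go.py 582 -194.5 33 90
python3 - <<'E'
from h import *
snap('side','s2.png'); s=snap('wrist','w2.png'); np.savez('pics/w2.npz',**s)
a=cv2.imread('pics/w2.png'); b=cv2.imread('pics/s2.png')[100:310,260:540]; cv2.imwrite('pics/c2.png',np.hstack([cv2.resize(a,(400,300)),cv2.resize(b,(400,300))]))
E
```

```text
yaw 89.57 turn z -0.43 tilt 0.04 tool shift after turn [-0.9  0.9 68. ] pos [ 581.1 -193.6  101. ] t 4.65
```

View pics/c2.png

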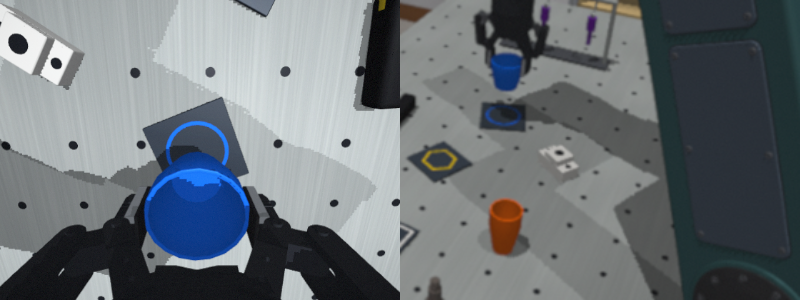

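The cup is held upright above the circle. I'll lower it now.

Request:
play_rows(fingers=[-1, -1, -1, -1, -1, 0, 1, 1], delta_pos=[[-2, 1, 45], [0, 0, 15], [0, 0, 7.5], [0, 0, 0], [0, 0, 0], [0, 0, 0], [0, 0, 0], [0, 0, 0]], twist=[[0, 0, 0], [0, 0, 0], [0, 0, 0], [0, 0, 0], [0, 0, 0], [0, 0, 0], [0, 0, 0], [0, 0, 0]])

```text
time_s: 5.75
eef_pos: [0.5824, -0.1954, 0.0329]
eef_rot: [0.0, 0.71, 0.704, 0.0]
force: [0.2, 0.2, -0.4]
grip_width: 0.0858
finger_force: 0.0
```

Request:
play_rows(fingers=[1, 1, 1, 1, 1, 1], delta_pos=[[0, 0, 0], [0, 0, 0], [0, 0, -30], [0, 0, -60], [0, 0, -60], [0, 0, 0]], twist=[[0, 0, 0], [0, 0, 0], [0, 0, 0], [0, 0, 0], [0, 0, 0], [0, 0, 0]])

```text
time_s: 6.5
eef_pos: [0.584, -0.1962, 0.1874]
eef_rot: [0.003, 0.71, 0.704, 0.001]
force: [0.5, -0.9, -0.8]
grip_width: 0.0853
finger_force: 0.0
```

```bash
python3 go.py 446 133 200 90
python3 - <<'E'
from wm import *
s=snap('wrist','w3.png'); np.savez('pics/w3.npz',**s)
m=hsvm(s,95,128,130); comps(s,m,.061,200); comps(s,m,.006,200)
c=cloud(s); q=c[m]; q=q[q[:,2]>.03]; print(np.percentile(q[:,2],[50,95,99]))
E
```

```text
yaw 89.56 turn z -0.44 tilt 0.42 tool shift after turn [ 329.2 -138.   -12.6] pos [ 584.  -196.2  187.4] t 6.5
[272. 192.] 4533 ell [ 582.5 -189.6] [61.6 72.8] rect [ 582.1 -189. ] [62.1 72.3] 7.6
[272. 192.] 4533 ell [ 582.2 -204.4] [74.2 87.7] rect [ 581.8 -203.7] [74.8 87.1] 7.6
[0.05972088 0.27256856 0.28057466]
```

View pics/w3.png

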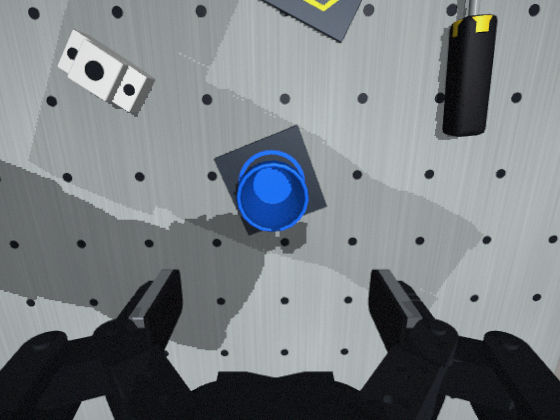

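The blue cup stands inside its circle at about (582,-194) and is released. Next is the orange cup.

Request:
play_rows(fingers=[1, 1, 1, 1, 1, 1, 1, 1], delta_pos=[[47, -19, -2], [47, -19, -2], [47, -20, -2], [47, -20, -2], [47, -20, -2], [47, -20, -2], [47, -20, -2], [0, 0, 0]], twist=[[0, 0, 0], [0, 0, 0], [0, 0, 0], [0, 0, 0], [0, 0, 0], [0, 0, 0], [0, 0, 0], [0, 0, 0]])

```text
time_s: 7.55
eef_pos: [0.4449, 0.1369, 0.1959]
eef_rot: [-0.001, 0.708, 0.706, -0.001]
force: [0.4, 0.4, -0.9]
grip_width: 0.0857
finger_force: 0.0
```

```bash
python3 go.py 446 133 50 90
python3 - <<'E'
from wm import *
s=snap('wrist','w4.png'); m=hsvm(s,0,20,150); comps(s,m,.08,200)
c=cloud(s); q=c[m]; q=q[abs(q[:,2]-.08)<.004]*1000; print(len(q),(q.min(0)+q.max(0))/2,np.ptp(q,0))
E
```

```text
yaw 89.78 turn z -0.22 tilt 0.11 tool shift after turn [ -3.9   1.1 145.9] pos [444.9 136.9 195.9] t 7.55
[549. 174.] 1041 ell [668.7 158.8] [21.5 58.2] rect [663.5 164.7] [23.5 56.5] 14.8
[276. 204.] 2710 ell [445.5 136.2] [45.9 53. ] rect [445.4 137.4] [53.  46.2] 89.8
639 [445.83318021 133.92078257  78.95214034] [45.45204507 46.75722433  5.88470837]
```

Request:
play_rows(fingers=[1, 1, 1, 1, 1, -1, -1, -1], delta_pos=[[-3.5, 1, 50], [0, 0, 50], [0, 0, 36], [0, 0, 10], [0, 0, 0], [0, 0, 0], [0, 0, 0], [0, 0, 0]], twist=[[0, 0, 0], [0, 0, 0], [0, 0, 0], [0, 0, 0], [0, 0, 0], [0, 0, 0], [0, 0, 0], [0, 0, 0]])

```text
time_s: 8.6
eef_pos: [0.4483, 0.1313, 0.0519]
eef_rot: [0.001, 0.71, 0.704, 0.001]
force: [-2.1, 0.1, 10.1]
grip_width: 0.0475
finger_force: 34.1
```

Request:
play_rows(fingers=[-1, -1, -1, -1, -1, -1, -1], delta_pos=[[0, 0, 0], [0, 0, 0], [0, 0, 0], [0, 0, -25], [0, 0, -60], [0, 0, -50], [0, 0, 0]], twist=[[0, 0, 0], [0, 0, 0], [0, 0, 0], [0, 0, 0], [0, 0, 0], [0, 0, 0], [0, 0, 0]])

```text
time_s: 9.48
eef_pos: [0.4496, 0.1314, 0.1895]
eef_rot: [0.002, 0.71, 0.704, 0.003]
force: [1.2, -0.8, -2.5]
grip_width: 0.0474
finger_force: 36.8
```

```bash
python3 go.py 582.3 -194.5 175 89.78
python3 - <<'E'
from h import *
snap('side','s5.png'); s=snap('wrist','w5.png')
a=cv2.imread('pics/w5.png'); b=cv2.imread('pics/s5.png')[60:330,200:560]; cv2.imwrite('pics/c5.png',np.hstack([cv2.resize(a,(400,300)),cv2.resize(b,(400,300))]))
E
```

```text
yaw 89.57 turn z -0.21 tilt 0.38 tool shift after turn [-325.4  134.    14.5] pos [449.6 131.4 189.5] t 9.475
```

View pics/c5.png

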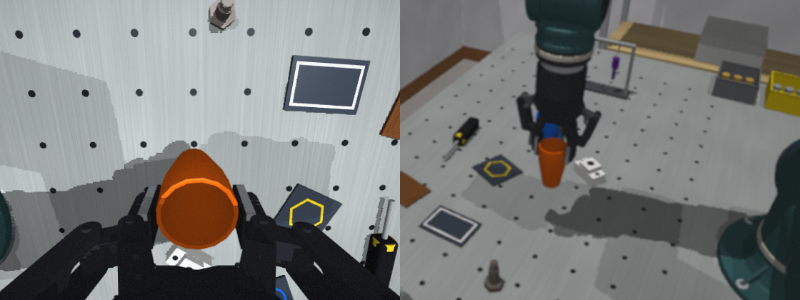

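The orange cup is held upright with a clear path. I'll move it over the blue cup.

Request:
play_rows(fingers=[-1, -1, -1, -1, -1, -1, -1, -1], delta_pos=[[-40, 16, 0], [-45, 18, 0], [-45, 18, 0], [-45, 18, 0], [-45, 18, 0], [-45, 18, 0], [-40, 18, 0], [-22, 10, 0]], twist=[[0, 0, 0], [0, 0, 0], [0, 0, 0], [0, 0, 0], [0, 0, 0], [0, 0, 0], [0, 0, 0], [0, 0, 0]])

```text
time_s: 10.58
eef_pos: [0.5791, -0.1986, 0.1838]
eef_rot: [-0.001, 0.71, 0.704, -0.001]
force: [-0.8, -0.5, -1.8]
grip_width: 0.048
finger_force: 36.7
```

Request:
play_rows(fingers=[-1, -1], delta_pos=[[0, 0, 0], [0, 0, 0]], twist=[[0, 0, 0], [0, 0, 0]])

```text
time_s: 10.82
eef_pos: [0.5786, -0.1961, 0.1848]
eef_rot: [-0.001, 0.71, 0.704, -0.0]
force: [-0.1, 0.3, -0.4]
grip_width: 0.0478
finger_force: 36.7
```

```bash
python3 go.py 582.3 -196.5 130 89.78
python3 - <<'E'
from wm import *
t=manip.get_obs()['eef_pos']*1000
s=snap('wrist','w6.png'); np.savez('pics/w6.npz',**s); m=hsvm(s,0,20,130); c=cloud(s); 
q=c[m]*1000; q=q[q[:,2]>t[2]+22]; q=q[q[:,2]<t[2]+40]; print(len(q),(q.min(0)+q.max(0))/2-t,np.ptp(q,0),q[:,2].max()-t[2])
comps(s,m,(t[2]+29)/1000,1500)
s=snap('top'); c=cloud(s); m=hsvm(s,95,128,120); q=c[m]*1000; q=q[(q[:,0]>530)&(q[:,0]<640)&(abs(q[:,2]-61)<6)&(abs(q[:,1]+194)<60)]; print(len(q),q.min(0),q.max(0))
m=hsvm(s,0,20,130); q=c[m]*1000; q=q[(abs(q[:,2]-t[2]-28)<8)&(abs(q[:,1]+194)<60)]; print(len(q),q.min(0)if len(q)else 0,q.max(0)if len(q)else 0)
E
```

```text
yaw 89.57 turn z -0.21 tilt 0.12 tool shift after turn [-0.4  3.7 54.8] pos [ 578.6 -196.1  184.8] t 10.825
3718 [ 0.2789997   2.02556276 26.58466074] [47.86821373 48.10463208  9.16623479] 31.1677781318825
[274. 283.] 12120 ell [ 578.8 -187.3] [45.5 61.6] rect [ 579.8 -187.8] [56.9 50.8] 55.7
89 [ 552.66375665 -200.00520555   55.24779432] [ 613.53104381 -162.59230025   64.98922981]
72 [ 559.39020785 -183.3243538   204.88475412] [ 601.42288853 -168.21353637  218.38580875]
```

Request:
play_rows(fingers=[-1, -1, -1, -1], delta_pos=[[0, 4, 35], [0, 0, 27], [0, 0, 0], [0, 0, 0]], twist=[[0, 0, 0], [0, 0, 0], [0, 0, 0], [0, 0, 0]])

```text
time_s: 11.42
eef_pos: [0.5836, -0.1967, 0.125]
eef_rot: [0.001, 0.71, 0.705, 0.0]
force: [-0.6, -0.4, -1.4]
grip_width: 0.0478
finger_force: 36.7
```

```bash
python3 go.py 582.4 -196 62.5 89.57
```

```text
yaw 89.58 turn z 0.01 tilt 0.07 tool shift after turn [ 0.7 -1.2 62.5] pos [ 583.6 -196.7  125. ] t 11.425
```

Request:
play_rows(fingers=[-1, -1, -1, -1, -1, -1], delta_pos=[[0.5, -1, 15], [0, 0, 15], [0, 0, 15], [0, 0, 10], [0, 0, 6], [0, 0, 0]], twist=[[0, 0, 0], [0, 0, 0], [0, 0, 0], [0, 0, 0], [0, 0, 0], [0, 0, 0]])

```text
time_s: 12.18
eef_pos: [0.5823, -0.1965, 0.0626]
eef_rot: [-0.0, 0.71, 0.704, -0.0]
force: [0.1, -0.4, -1.1]
grip_width: 0.0474
finger_force: 36.8
```

Request:
play_rows(fingers=[-1, -1, -0.2, 0.2, 0.5, 1, 1, 1], delta_pos=[[0, 0, 1], [0, 0, 0], [0, 0, 0], [0, 0, 0], [0, 0, 0], [0, 0, 0], [0, 0, 0], [0, 0, 0]], twist=[[0, 0, 0], [0, 0, 0], [0, 0, 0], [0, 0, 0], [0, 0, 0], [0, 0, 0], [0, 0, 0], [0, 0, 0]])

```text
time_s: 13.18
eef_pos: [0.5823, -0.1964, 0.0618]
eef_rot: [-0.0, 0.71, 0.704, 0.0]
force: [-0.1, 0.4, 0.4]
grip_width: 0.0857
finger_force: 0.0
```

Request:
play_rows(fingers=[1, 1, 1, 1, 1], delta_pos=[[0, 0, -25], [0, 0, -50], [0, 0, -50], [0, 0, 0], [0, 0, 0]], twist=[[0, 0, 0], [0, 0, 0], [0, 0, 0], [0, 0, 0], [0, 0, 0]])

```text
time_s: 13.8
eef_pos: [0.5821, -0.1963, 0.1862]
eef_rot: [-0.0, 0.71, 0.704, -0.0]
force: [0.1, 0.3, -0.2]
grip_width: 0.0857
finger_force: 0.0
```

```bash
python3 go.py 436.5 -88.3 190 146
python3 - <<'E'
from wm import *
s=snap('wrist','w7.png'); c=cloud(s)
for n,a in [('o',(0,20,130)),('b',(95,128,120))]:
    m=hsvm(s,*a); m&=abs(c[...,0]-.582)<.05; q=c[m]*1000; q=q[(q[:,2]>20)&(q[:,2]<110)&(abs(q[:,1]+194)<60)]; zt=np.percentile(q[:,2],97); r=q[q[:,2]>zt-5]
    print(n,zt,(r.min(0)+r.max(0))/2,np.ptp(r,0))
E
```

```text
yaw 89.56 turn z -56.44 tilt 0.03 tool shift after turn [181.1   8.1  -3.8] pos [ 582.1 -196.3  186.2] t 13.8
o 90.78585048326502 [ 580.77483027 -194.33035788   88.93585833] [46.72393526 47.5088498   6.11112352]
b 62.10122205786705 [ 583.16653145 -190.09481397   73.60192077] [60.56809982 51.91178333 32.99092971]
```

View pics/w7.png

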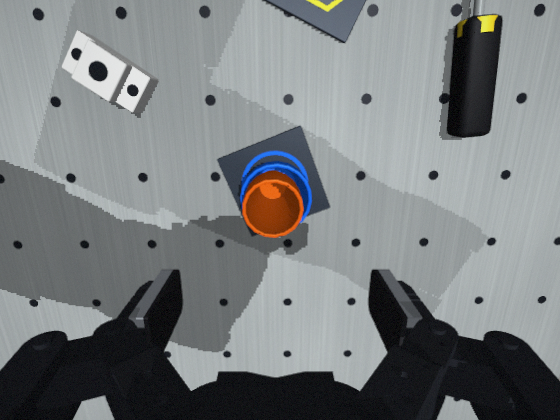

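The orange cup is nested, with its rim at about 90 mm as expected, and both cups are upright. Next is the block.

Request:
play_rows(fingers=[1, 1, 1, 1, 1, 1, 1, 1], delta_pos=[[0, 0, 0], [0, 0, 0], [0, 0, 0], [0, 0, 0], [0, 0, 0], [0, 0, 0], [45, 2, 0], [45, 2, 0]], twist=[[0, 0, -9.4], [0, 0, -9.4], [0, 0, -9.4], [0, 0, -9.4], [0, 0, -9.4], [0, 0, -9.4], [0, 0, 0], [0, 0, 0]])

```text
time_s: 14.85
eef_pos: [0.5084, -0.1419, 0.1851]
eef_rot: [-0.001, 0.293, 0.956, 0.0]
force: [-0.3, 0.6, 1.1]
grip_width: 0.0855
finger_force: 0.0
```

Request:
play_rows(fingers=[1, 1, 1, 1], delta_pos=[[45, 2, 0], [45, 2, 0], [0, 0, 0], [0, 0, 0]], twist=[[0, 0, 0], [0, 0, 0], [0, 0, 0], [0, 0, 0]])

```text
time_s: 15.35
eef_pos: [0.4377, -0.0891, 0.1863]
eef_rot: [-0.0, 0.293, 0.956, 0.0]
force: [0.4, -0.6, -0.0]
grip_width: 0.0853
finger_force: 0.0
```

```bash
python3 go.py 436.5 -88.3 5 146
python3 - <<'E'
from wm import *
s=snap('wrist','w8.png'); c=cloud(s)*1000
ok=(abs(c[...,0]-437)<60)&(abs(c[...,1]+88)<60)&(c[...,2]<50)
for lo in (16,30):
    q=c[ok&(c[...,2]>lo)]; a=cv2.minAreaRect(q[:,:2].astype(np.float32)); print(len(q),np.round(a[0],1),np.round(a[1],1),a[2],np.percentile(q[:,2],[50,90]))
E
```

```text
yaw 145.96 turn z -0.04 tilt 0.03 tool shift after turn [  1.4  -0.  181.3] pos [437.7 -89.1 186.3] t 15.35
2677 [435.1 -89. ] [35.7 70.3] 55.88410568237305 [34.94691471 36.79855968]
1446 [434.8 -88.9] [35.3 36. ] 56.63990020751953 [36.14881183 37.04348855]
```

Request:
play_rows(fingers=[1, 1, 1, 1, 1, -1, -1, -1], delta_pos=[[2, -1, 50], [0, 0, 55], [0, 0, 50], [0, 0, 24], [0, 0, 0], [0, 0, 0], [0, 0, 0], [0, 0, 0]], twist=[[0, 0, 0], [0, 0, 0], [0, 0, 0], [0, 0, 0], [0, 0, 0], [0, 0, 0], [0, 0, 0], [0, 0, 0]])

```text
time_s: 16.4
eef_pos: [0.436, -0.089, 0.0086]
eef_rot: [0.001, 0.293, 0.956, -0.0]
force: [-0.6, 0.2, 15.0]
grip_width: 0.0357
finger_force: 33.7
```

Request:
play_rows(fingers=[-1, -1, -1, -1], delta_pos=[[0, 0, 0], [0, 0, 0], [0, 0, 0], [0, 0, 0]], twist=[[0, 0, 0], [0, 0, 0], [0, 0, 0], [0, 0, 0]])

```text
time_s: 16.9
eef_pos: [0.436, -0.089, 0.0086]
eef_rot: [0.001, 0.293, 0.956, -0.0]
force: [-1.6, 0.4, 7.4]
grip_width: 0.0356
finger_force: 34.7
```

```bash
python3 go.py 627 195 100 176.1
```

```text
yaw 145.96 turn z -30.14 tilt 0.1 tool shift after turn [-171.3  296.3  -91.4] pos [436.  -89.    8.6] t 16.9
```

Request:
play_rows(fingers=[-1, -1, -1, -1, -1, -1, -1, -1], delta_pos=[[0, 0, -30], [0, 0, -50], [0, 0, -20], [0, 0, 0], [-18, 32, 0], [-25, 43, 0], [-25, 43, 0], [-25, 43, 0]], twist=[[0, 0, 0], [0, 0, -10], [0, 0, -10], [0, 0, -10], [0, 0, 0], [0, 0, 0], [0, 0, 0], [0, 0, 0]])

```text
time_s: 17.9
eef_pos: [0.5403, 0.0669, 0.1083]
eef_rot: [0.0, 0.035, 0.999, -0.0]
force: [0.9, -0.2, 0.5]
grip_width: 0.0352
finger_force: 35.8
```

Request:
play_rows(fingers=[-1, -1, -1, -1, -1, -1], delta_pos=[[-25, 43, 0], [-25, 43, 0], [-18, 32, 0], [-10, 17, 0], [0, 0, 0], [0, 0, 0]], twist=[[0, 0, 0], [0, 0, 0], [0, 0, 0], [0, 0, 0], [0, 0, 0], [0, 0, 0]])

```text
time_s: 18.65
eef_pos: [0.6264, 0.194, 0.108]
eef_rot: [-0.0, 0.035, 0.999, -0.0]
force: [-0.0, -0.6, -0.5]
grip_width: 0.0355
finger_force: 35.8
```

```bash
python3 go.py 627 195 15 176.1
python3 - <<'E'
from wm import *
s=snap('wrist','w9.png'); np.savez('pics/w9.npz',**s)
E
```

```text
yaw 175.95 turn z -0.15 tilt 0.01 tool shift after turn [-0.5  1.  93. ] pos [626.4 194.  108. ] t 18.65
```

View pics/w9.png

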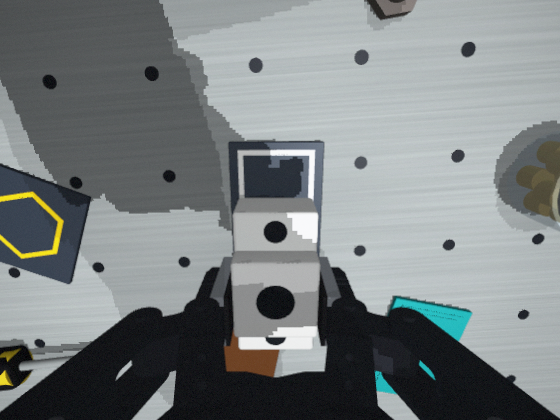

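The block hangs squarely over the white rectangle, whose outline spans columns 239–314 with its top edge at row 150. I'll check the edges and the hexagon.

Run:
```python
from wm import *
s=dict(np.load('pics/w9.npz'))
print((onz(s,[[239,150],[314,150],[239,190],[314,190],[229,143],[324,141]],.006)*1000).round(1)[:,:2].tolist())
m=hsvm(s,22,34,120); comps(s,m,.006,150)
```

```text
[[578.6, 170.4], [582.6, 226.4], [609.4, 167.2], [613.5, 225.4], [573.0, 163.5], [576.5, 234.1]]
[ 35. 226.] 903 ell [626.9  -7.3] [52.6 54.2] rect [628.   -4.3] [49.8 61.9] 71.2
```

Request:
play_rows(fingers=[-1, -1, -1, -1, -1, 0, 1, 1], delta_pos=[[0, 1, 45], [0, 0, 35], [0, 0, 13], [0, 0, 0], [0, 0, 0], [0, 0, 0], [0, 0, 0], [0, 0, 0]], twist=[[0, 0, 0], [0, 0, 0], [0, 0, 0], [0, 0, 0], [0, 0, 0], [0, 0, 0], [0, 0, 0], [0, 0, 0]])

```text
time_s: 19.7
eef_pos: [0.627, 0.1955, 0.0149]
eef_rot: [0.0, 0.035, 0.999, 0.0]
force: [0.0, 0.3, -0.6]
grip_width: 0.0772
finger_force: 0.0
```

Request:
play_rows(fingers=[1, 1, 1, 1, 1, 1, 1, 1], delta_pos=[[0, 0, 0], [0, 0, -45], [0, 0, -60], [0, 0, -60], [0, 0, 0], [0, 0, 0], [0, 0, 0], [0, 0, 0]], twist=[[0, 0, 0], [0, 0, 0], [0, 0, 0], [0, 0, 0], [0, 0, 0], [0, 0, 0], [0, 0, 0], [0, 0, 0]])

```text
time_s: 20.7
eef_pos: [0.6264, 0.1954, 0.1787]
eef_rot: [-0.001, 0.035, 0.999, -0.0]
force: [1.0, 0.2, 0.4]
grip_width: 0.0859
finger_force: 0.0
```

```bash
python3 go.py 482.5 281 180 176
python3 - <<'E'
from wm import *
s=snap('wrist','w10.png'); c=cloud(s)*1000
ok=(abs(c[...,0]-627)<70)&(abs(c[...,1]-195)<50)&(c[...,2]<60)
for lo in (20,36):
    q=c[ok&(c[...,2]>lo)]; a=cv2.minAreaRect(q[:,:2].astype(np.float32)); print(len(q),np.round(a[0],1),np.round(a[1],1),a[2],np.percentile(q[:,2],[50,90]))
ok=(abs(c[...,0]-482)<30)&(abs(c[...,1]-281)<30)&(c[...,2]<70)
for lo,hi in ((8,18),(50,70)):
    q=c[ok&(c[...,2]>lo)&(c[...,2]<hi)]; print(len(q),(q.min(0)+q.max(0))/2,np.ptp(q,0))
E
```

```text
yaw 175.96 turn z -0.04 tilt 0.11 tool shift after turn [149.6  75.3  -1.3] pos [626.4 195.4 178.7] t 20.7
2918 [625.7 195.9] [35.8 69.3] 86.05844116210938 [41.00040047 42.80294307]
1592 [626.3 195.9] [35.6 36.3] 85.91638946533203 [42.15899011 43.05281465]
634 [483.60128151 281.71338116  12.91927938] [28.2905169  34.20024528  9.64922769]
236 [484.91683977 282.05399276  56.88100973] [ 8.97058368 13.72994515 13.33667419]
```

View pics/w10.png

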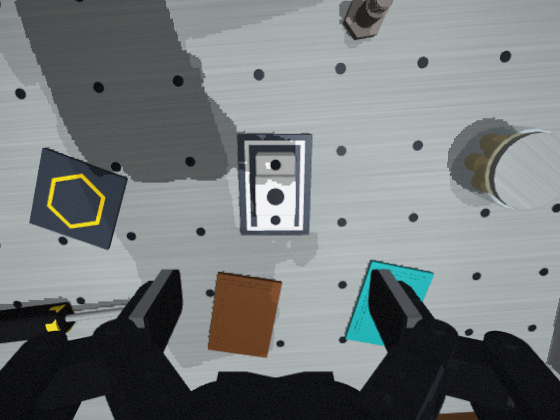

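The block sits centred in the rectangle. Next is the screw, near (482.8, 281.5).

Request:
play_rows(fingers=[1, 1, 1, 1, 1, 1, 1], delta_pos=[[37, 19, 0], [37, 19, 0], [37, 19, 0], [38, 19, 0], [0, 0, 0], [0, 0, 0], [0, 0, 0]], twist=[[0, 0, 0], [0, 0, 0], [0, 0, 0], [0, 0, 0], [0, 0, 0], [0, 0, 0], [0, 0, 0]])

```text
time_s: 21.62
eef_pos: [0.4844, 0.2814, 0.1795]
eef_rot: [-0.0, 0.036, 0.999, -0.0]
force: [0.9, -0.1, 0.6]
grip_width: 0.0857
finger_force: 0.0
```

```bash
python3 go.py 482.8 281.5 17 176
python3 - <<'E'
from wm import *
s=snap('wrist','w11.png'); c=cloud(s)*1000
ok=(abs(c[...,0]-482)<30)&(abs(c[...,1]-281)<30)&(c[...,2]<70)
for lo,hi in ((8,18),(48,58),(59,70)):
    q=c[ok&(c[...,2]>lo)&(c[...,2]<hi)]; print(len(q),(q.min(0)+q.max(0))/2,np.ptp(q,0))
E
```

```text
yaw 175.9 turn z -0.1 tilt 0.01 tool shift after turn [  1.6   0.  162.5] pos [484.4 281.4 179.5] t 21.625
422 [481.58851143 282.57367725  13.02074028] [29.89440858 34.02872501  9.39745375]
41 [478.52903038 282.97156831  53.28288325] [ 6.34484617 12.67394842  8.96581042]
205 [482.09939773 282.77457492  61.71148986] [13.34872008 12.86692644  5.0060546 ]
```

Request:
play_rows(fingers=[1, 1, 1, 1, 1, -1, -1, -1], delta_pos=[[2.4, 1.1, 50], [0, 0, 50], [0, 0, 45], [0, 0, 17], [0, 0, 0], [0, 0, 0], [0, 0, 0], [0, 0, 0]], twist=[[0, 0, 0], [0, 0, 0], [0, 0, 0], [0, 0, 0], [0, 0, 0], [0, 0, 0], [0, 0, 0], [0, 0, 0]])

```text
time_s: 22.68
eef_pos: [0.4817, 0.2832, 0.0184]
eef_rot: [0.0, 0.035, 0.999, 0.0]
force: [-0.5, -0.1, 0.4]
grip_width: 0.0319
finger_force: 0.0
```

Request:
play_rows(fingers=[-1, -1, -1, -1], delta_pos=[[0, 0, 0], [0, 0, 0], [0, 0, 0], [0, 0, 0]], twist=[[0, 0, 0], [0, 0, 0], [0, 0, 0], [0, 0, 0]])

```text
time_s: 23.18
eef_pos: [0.4815, 0.2832, 0.0183]
eef_rot: [0.0, 0.035, 0.999, 0.0]
force: [-1.1, -0.4, 5.5]
grip_width: 0.0169
finger_force: 34.0
```

```bash
python3 go.py 627.3 -7.5 120 176
```

```text
yaw 175.96 turn z -0.04 tilt 0.05 tool shift after turn [-165.7 -279.8 -101.7] pos [481.5 283.2  18.3] t 23.175
```

Request:
play_rows(fingers=[-1, -1, -1, -1, -1, -1, -1, -1], delta_pos=[[0, 0, -25], [0, 0, -50], [0, 0, -27], [-15, -25, 0], [-22, -37, 0], [-26, -44, 0], [-26, -44, 0], [-26, -44, 0]], twist=[[0, 0, 0], [0, 0, 0], [0, 0, 0], [0, 0, 0], [0, 0, 0], [0, 0, 0], [0, 0, 0], [0, 0, 0]])

```text
time_s: 24.18
eef_pos: [0.5829, 0.0799, 0.1199]
eef_rot: [0.0, 0.035, 0.999, 0.0]
force: [0.3, 1.5, -0.0]
grip_width: 0.0167
finger_force: 34.3
```

Request:
play_rows(fingers=[-1, -1, -1, -1, -1], delta_pos=[[-26, -44, 0], [-18, -30, 0], [-7, -12, 0], [0, 0, 0], [0, 0, 0]], twist=[[0, 0, 0], [0, 0, 0], [0, 0, 0], [0, 0, 0], [0, 0, 0]])

```text
time_s: 24.8
eef_pos: [0.6266, -0.0067, 0.1198]
eef_rot: [-0.0, 0.035, 0.999, 0.0]
force: [0.4, -0.0, -0.2]
grip_width: 0.0167
finger_force: 34.3
```

```bash
python3 go.py 627.3 -7.5 24 176
python3 - <<'E'
from wm import *
s=snap('wrist','w12.png'); m=hsvm(s,22,34,120); comps(s,m,.006,150)
snap('side','s12.png')
a=cv2.imread('pics/w12.png'); b=cv2.imread('pics/s12.png')[130:280,180:380]; cv2.imwrite('pics/c12.png',np.hstack([cv2.resize(a,(400,300)),cv2.resize(b,(400,300))]))
E
```

```text
yaw 176.01 turn z 0.01 tilt 0.03 tool shift after turn [-0.8 -0.7 95.8] pos [626.6  -6.7 119.8] t 24.8
[272. 198.] 956 ell [626.9  -8.3] [53.7 54.3] rect [625.9  -8. ] [54.4 59.9] 64.3
```

View pics/c12.png

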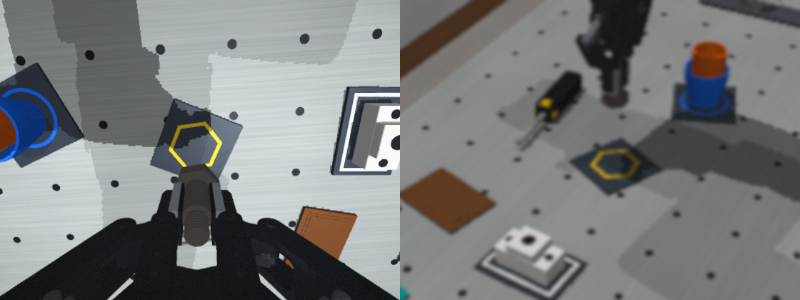

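The screw is held upright above the hexagon. I'll lower it and release.

Request:
play_rows(fingers=[-1, -1, -1, -1, -1, -0.3, 0.3, 1], delta_pos=[[-0.6, -1.2, 45], [0, 0, 35], [0, 0, 15], [0, 0, 0.5], [0, 0, 0], [0, 0, 0], [0, 0, 0], [0, 0, 0]], twist=[[0, 0, 0], [0, 0, 0], [0, 0, 0], [0, 0, 0], [0, 0, 0], [0, 0, 0], [0, 0, 0], [0, 0, 0]])

```text
time_s: 25.9
eef_pos: [0.6278, -0.0092, 0.0245]
eef_rot: [0.0, 0.035, 0.999, -0.0]
force: [0.3, 0.3, -0.1]
grip_width: 0.0652
finger_force: 0.0
```

Request:
play_rows(fingers=[1, 1, 1, 1, 1, 1, 1, 1], delta_pos=[[0, 0, 0], [0, 0, 0], [0, 0, -45], [0, 0, -60], [0, 0, -60], [0, 0, 0], [0, 0, 0], [0, 0, 0]], twist=[[0, 0, 0], [0, 0, 0], [0, 0, 0], [0, 0, 0], [0, 0, 0], [0, 0, 0], [0, 0, 0], [0, 0, 0]])

```text
time_s: 26.9
eef_pos: [0.627, -0.0091, 0.1879]
eef_rot: [-0.001, 0.035, 0.999, 0.0]
force: [-0.5, -0.9, 0.1]
grip_width: 0.0855
finger_force: 0.0
```

```bash
python3 go.py 627 -8 180 176
python3 - <<'E'
from wm import *
s=snap('wrist','w13.png'); c=cloud(s)*1000
ok=(abs(c[...,0]-627)<30)&(abs(c[...,1]+8)<30)&(c[...,2]<90)
for lo,hi in ((12,24),(64,80)):
    q=c[ok&(c[...,2]>lo)&(c[...,2]<hi)]; print(len(q),(q.min(0)+q.max(0))/2,np.ptp(q,0))
E
```

```text
yaw 175.95 turn z -0.05 tilt 0.14 tool shift after turn [0.1 1.1 7.9] pos [627.   -9.1 187.9] t 26.9
431 [627.57653525  -8.52666547  17.93897386] [29.75400384 33.22485414 11.86793434]
206 [628.63130409  -8.61662712  67.24637924] [13.99003174 12.9885974   6.05451167]
```

View pics/w13.png

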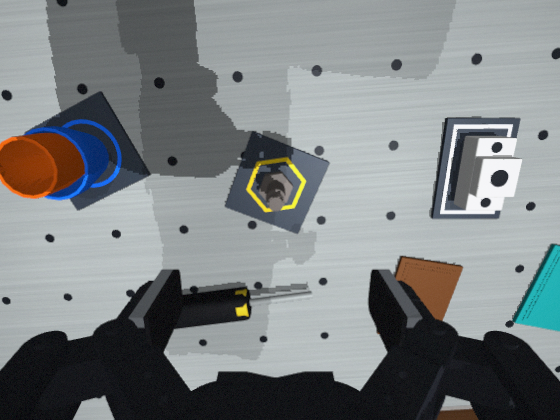

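The screw stands upright in the hexagon at (275,185). The nested cups on the left and the block on the right are in place, and nothing is touching the robot.

```bash
python3 -c "
from bench import manip; print(manip.hand_in())"
```

```text
the job is handed in; nothing more can be done
None
```

I handed the job in at about 27 s of the 112 s allowed: in the last camera checks the orange cup was nested in the blue cup on its circle, the block was in its rectangle and the screw stood in its hexagon. Everything was released, and I never went near the jar or driver. The hand-in call gave no verdict.

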